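# Free the sagging bolt of the specimen locker and hold the gate ajar

### The job

The roll of paper tape has been left standing in the way of the specimen locker's gate: first put it over the upright spindle of its holder, right down onto the base, and let go of it. Then free the gate's barrel bolt - it sags, and a worn notch near its tip has dropped over the bent-up lip of the keeper, so lift the bolt by its knob while you draw it right back - swing the sprung gate about 30 degrees open, and finish while still holding it there with the bolt drawn. Leave the other things where they are.

Things in the scene. Friction and masses are not known exactly. Their poses are not given: they have to be found in the camera images.
- roll: roll of brown paper tape standing on end in front of the gate; 60 mm diameter, 100 mm tall, about 0.2 kg, with a 27 mm through bore; origin at the centre of its underside, z along the bore
- holder: fixed roll holder: round dark steel base 100 mm across, 12 mm thick, with a bright upright spindle 20 mm in diameter, its tapered tip 132 mm above the table; origin under its centre at table height, z up the spindle. Seated, the roll's underside is 12 mm above the table and the tip 20 mm above the roll's top. Stands in the right half of the table, nearer the robot or further away
- locker: fixed plywood specimen locker on the robot's left, its gate facing the table's right half; 200 deep x 340 wide x 210 mm high, journals 24 mm high on top at its left rear; origin at the centre of its underside, x into the locker (its front faces -x), y to its left, z up. Gate and, right of it, the lock post stand flush, 118 mm in front of the origin
- keeper (a point): where the level bolt's axis crosses the lip of the keeper, a steel staple on the lock post: 178 mm above the table, 12 mm in front of the post's face, 123 mm right (-y) of the locker's origin. The staple stands 24 mm proud of the post; its lower leg is bent up to a 4 mm thick lip whose top is 9 mm below this point
- gate (a joint): timber and mesh gate, 250 wide, 180 high, 18 thick, its top 195 mm above the table; angle in rad, 0 shut, growing as its free edge (at the lock post) swings out; a spring closes it (about 0.1 Nm when shut, 0.3 Nm at 0.5 rad), stop at 1.4
- gate_hinge (a point): point on the gate's upright hinge line, at the front face of the gate (118 mm in front of and 145 mm to the left of the locker's origin), at the height of the bolt, 178 mm above the table
- knob (a point): middle of the bolt's knob: a steel stub 16 mm in diameter, 26 mm long, pointing straight out of the gate's face (locker's -x when shut, turning with the gate). The point is 38 mm out from the face, 210 mm from the hinge line with the bolt home, about 173 mm above the table while the bolt sags. The stub reaches 51 mm out from the face; the bolt's guides reach 23 mm, the keeper 24 mm
- bolt_slide (a joint): how far the bolt is drawn along itself, in m: 0 home, 0.045 fully drawn towards the hinge (to the locker's +y when shut); friction about 2 N. The tip clears the lip at 0.024 and the whole keeper at 0.029
- bolt_lift (a joint): tilt of the 12 mm bolt about its rear guide, rad: 0 level, positive tip up, -0.06 to 0.05; starts at about -0.048, notch on the lip. Guide to knob 110 mm (home) to 65 mm (drawn), to lip 168 mm. Passes the lip at -0.015 and above, i.e. knob lifted 4 mm or more (top stop at about 10 mm, 1 to 2 N to lift), and must stay lifted until the tip clears the lip
- brush_pot: bystander: white pot of brushes, 72 mm across, 95 mm tall, brushes to 150 mm; in the table's right half
- glue: bystander: white glue bottle, 42 mm across, 105 mm tall, in the table's right half
- marker: bystander: black marker pen lying on the table, 125 mm long, 13 mm thick
- rock: bystander: rock sample on top of the locker, 64 mm across, 38 mm tall
- jar: bystander: glass jar with a metal lid, 60 mm across, 62 mm tall

How it is judged (in metres and radians):
On the way, in this order (a step that is already met when the one before it is completed fails the run):
1. the roll sits on the spindle, down on the holder's base, and is let go (horizontal distance between roll and holder below 0.007 m and z of roll in the frame of holder below 0.016 m and angle between roll's own z axis and vertical below 0.1 rad and contact force between the fingers and roll below 0.05 N), for 0.2 s.
2. the bolt is drawn clear of the keeper (value of joint bolt_slide above 0.029 m), for 0.05 s.
At the end, for the whole second after the job is handed in: The gripper holds the gate (over 1 N), still, 23 to 39 degrees (0.40 to 0.68 rad) open, the bolt drawn at least 29 mm; the roll is on the spindle and let go: within 7 mm of its axis, underside within 4 mm of the base, upright within 0.1 rad (all of step 1 and value of joint gate between 0.4 and 0.68 rad and velocity of joint gate between -0.05 and 0.05 rad/s and value of joint bolt_slide above 0.029 m and contact force between the fingers and gate above 1 N); the arm keeps its last pose, push and grip.
It fails at once if the roll is knocked over (angle between roll's own z axis and vertical above 0.6 rad).
It fails at once if another thing on the table is shifted by more than 25 mm (distance of any of brush_pot, glue, marker, rock, jar from where it was at the start of the episode above 0.025 m).
It also fails if it takes over 56 s, if anything falls off the work surface, if the arm or the gripper's body presses on something with over 40 N, if the wrist force passes 120 N, or if a joint passes its speed limit or range.

### The arm

A 6-joint arm with a two-finger parallel gripper is mounted at the origin on the work surface. World frame = base frame: x ahead of the robot, y to its left, z up, the work surface at z = 0. Lengths are in mm, angles in rad, forces in N, time in s.
With the tool pointing down it reaches from about 350 to 975 mm from the base axis. Payload 7.1 kg.
Tool frame: the origin (TCP) lies at the very end of the fingers, on their centre line; the grasp point (between the pads) lies 19 mm behind it (ctrl.grasp_offset is the distance from the TCP to the grasp point, in mm); z points along the fingers, y is the line along which they close (so a half turn about z gives the same grasp; the last joint's range is limited). The gripper opens to 88 mm and grips with 3 to 60 N. Pads are 20 mm wide; open, the fingers measure 115 mm over their backs; the gripper's body (75 mm by 178 mm) begins 61 mm behind the grasp point.
Start: joints at [1.183, 0.423, 1.63, -0, 1.089, -0.019], TCP at [225.278, 582.97, 190.075] pointing down, gripper open.
Joint ranges: [-3, 3], [-0.9, 2.11], [0.09, 2.58], [-1.31, 4.45], [0.11, 2.69], [-2.54, 2.54]. Speed limits (rad/s): [2.39, 2.39, 3.01, 3.14, 3.14, 3.14].

### API

Orientations are given as a rotation vector (axis times angle).
In Python, from workcell import ctrl, viewer, ticket, models gives the robot as it stands.
- The arm moves only by the tool play_rows, never from a script. Its arguments are lists of equal length, an entry for each row: "dp": the shift along the world's x, y, z in mm, a list of three; "yaw": the turn about the world's z in degrees. In form: {"dp": [[tx, ty, tz], ...], "yaw": [yaw, ...]}. A call has 1 to 8 rows; each row shifts and turns the commanded pose from where the row before left it; what a row does not reach is not made up. A row lasts 1/12 s, in which the tool goes at most 41.7 mm and 7.16 degrees, less where a joint would pass 70% of its speed; a pose out of reach is approached as far as the arm can. A call is refused whole if a number of a shift passes 41.7 or a number of a turn 7.16, either way. A call with a gripper value outside its range is refused whole. "gripper" is the closure, from 0 (fully open) to 1 (shut), set as the call begins (left out, the last holds). The fingers move at their own pace and stop on an object; the grip force is fixed at half the most. Time passes only in rows, so rows that do not move let the fingers close. It gives the time, the measured TCP pose, the force, the opening and the grip force at its end, in the units of the state.
- ctrl.get_obs(): the state, without advancing time (a new reading comes with each control period).
- viewer.get_image(name): name is "side" or "top" or "wrist"; returns a dict with "pixels" (480x640x3 uint8, red, green, blue), "range_z" (480x640 float32, mm along the optical axis (not along the pixel's ray), 0 where there is no reading), "fx", "fy", "cx", "cy" (pixels), "T" (4x4, takes a point from camera to world coordinates); the wrist camera has in their place "hand_eye" (4x4, takes a point from camera to tool coordinates, whose origin is the TCP and whose axes are the flange's). Camera axes: x right, y up, looking along -z (the intrinsics and any distortion apply to the point x, -y, -z); pixel columns grow to the right and rows downward; lengths in mm; the calibration is good to about 2 mm. A picture is of the moment at which its call begins: read the wrist's pose just before it.
- ticket.close_job(): hands the job in; it is judged then, once.
Trained networks look in a picture, given as the dict that the camera call returned (one of the last four; its "shot" number tells which), for a name from the list of things; names that differ only in an ending like _2 or _b are one class to them, and where a whole thing is asked for, a point or a joint stands for the part that bears it (a point fixed in the world has none). Each returns a list of dicts, best first, with "conf" (0 to 1); they miss things now and then, are a little off and sometimes report something else, mostly with a low value. They report only what shows in the picture. A call takes as long as a camera call.
- models.look_for(picture, name): "bbox" ([centre column, centre row, width, height] in pixels, round what is visible of it).
- models.landmark_of(picture, name): "location" ([column, row] in pixels: a listed point, or the origin of a listed thing).
The state is a dict: "t": time; "qpos": joint angles; "qvel": joint speeds; "joint_torque": joint torques, N m; "ee_pos": TCP position; "orientation": TCP orientation; "ft_force": force on the tool from outside, world axes, zero at the start; "moment": the same for the moment, N m; "width": finger opening in mm; "grasp_force": force on a finger pad.
Only numpy, scipy, OpenCV 4.12 (cv2) and the standard library are available. Lean on these libraries where they do the work, as an engineer would, in place of code of your own. Each camera call takes 0.05 s, during which the arm holds its last target. There are 200 camera calls.

## Working session

There is one attempt and no reset: what is moved stays moved. The work goes in short steps, Python scripts to look and compute and a tool call to move; the robot and the scene stay as the last step left them, time stands still between calls to the robot, and variables do not carry over. Pictures are saved under pics/ and viewed, at most 10 in all, crops included, and the job is handed in when it is done.

Besides the shell and the picture viewer there is one more tool, called in YAML: its name, and indented under it one key for each argument. play_rows: Moves the arm, as the interface text tells. Its arguments: {"type":"object","properties":{"dp":{"type":"array"},"yaw":{"type":"array"},"gripper":{"type":"number"}},"required":["dp","yaw"]}

```bash
mkdir -p pics; ls; cat > h.py <<'E'
import numpy as np, cv2
from workcell import ctrl, viewer, ticket, models
from scipy.spatial.transform import Rotation as R
def get(name):
    o=ctrl.get_obs(); im=viewer.get_image(name)
    if name=="wrist":
        T=np.eye(4); T[:3,:3]=R.from_rotvec(o["orientation"]).as_matrix(); T[:3,3]=o["ee_pos"]
        im["T"]=T@np.array(im["hand_eye"])
    else: im["T"]=np.array(im["T"])
    return im
def ray(im,u,v):
    d=np.array([(u-im["cx"])/im["fx"],-(v-im["cy"])/im["fy"],-1.])
    return im["T"][:3,3], im["T"][:3,:3]@d
def atz(im,u,v,z):
    c,d=ray(im,u,v); return c+d*(z-c[2])/d[2]
def cloud(im):
    r=im["range_z"]; v,u=np.mgrid[:480,:640]
    p=np.stack([(u-im["cx"])/im["fx"]*r,-(v-im["cy"])/im["fy"]*r,-r],-1)
    w=p@im["T"][:3,:3].T+im["T"][:3,3]; w[r==0]=np.nan; return w
def save(im,n): cv2.imwrite("pics/"+n,cv2.cvtColor(im["pixels"],cv2.COLOR_RGB2BGR))
E
python3 - <<'E'
from h import *
np.set_printoptions(precision=1,suppress=True)
for n in["top","side"]:
    im=get(n); save(im,n+"1.png"); w=cloud(im); print(n,[k for k in im.keys()],im["T"].tolist(),im["fx"])
    for t in["roll","holder","locker","keeper","gate_hinge","knob","brush_pot","glue","marker","rock","jar"]:
        b=models.look_for(im,t)[:1] if t not in("keeper","gate_hinge") else []; l=models.landmark_of(im,t)[:1]
        s=t
        if b: s+=f" bbox {np.round(b[0]['bbox'])} {b[0]['conf']:.2f}"
        if l:
            u,v=l[0]["location"]; z={"keeper":178,"gate_hinge":178,"knob":173,"rock":210}.get(t,0)
            s+=f" lm {u:.0f},{v:.0f} {l[0]['conf']:.2f} @z{z}: {atz(im,u,v,z)} depth {w[int(np.clip(v,0,479)),int(np.clip(u,0,639))]}"
        print(s)
E
```

```text
pics
top ['pixels', 'range_z', 'fx', 'fy', 'cx', 'cy', 'T', 'shot'] [[0.01605448627457059, 0.9944786263251019, -0.10370397896415624, 466.97618737112424], [-0.9996739658067557, 0.018024311976396385, 0.018085526422278668, -81.88781656446979], [0.019854862342837575, 0.10337981408532355, 0.9944437633577028, 1175.0539664213068], [0.0, 0.0, 0.0, 1.0]] 536.3882578655448
roll bbox [311. 223.  33.  36.] 0.68 lm 310,223 0.91 @z0: [ 628.5 -104.8    0. ] depth [ 630.9 -103.7   -2.7]
holder bbox [417. 309.  47.  47.] 0.58 lm 416,312 0.57 @z0: [ 437.7 -340.     0. ] depth [ 439.7 -331.7   29.3]
locker bbox [191. 230. 178. 203.] 0.96
keeper lm 259,174 0.87 @z178: [695.1  -5.1 178. ] depth [691.5  -5.7 195.4]
gate_hinge lm 233,311 0.68 @z178: [437.8  36.4 178. ] depth [438.   36.9 177.4]
knob bbox [258. 218.  33. 108.] 0.67
brush_pot bbox [378. 211.  42.  46.] 0.71 lm 373,214 0.73 @z0: [ 651.6 -246.3    0. ] depth [ 643.4 -236.7   62.8]
glue bbox [369. 278.  25.  24.] 0.54 lm 366,276 0.89 @z0: [ 514.1 -231.     0. ] depth [ 512.4 -220.6   78.8]
marker bbox [433. 271.  56.  18.] 0.72 lm 433,271 0.91 
[... 1066 characters left out ...]
[430.3  30.9 178. ] depth [428.8  29.5 181.3]
knob bbox [321. 192. 102.  17.] 0.60 lm 336,195 0.81 @z173: [630.3 -31.8 173. ] depth [627.3 -35.  176.2]
brush_pot bbox [382. 304.  43.  77.] 0.62 lm 378,326 0.67 @z0: [ 639.  -243.4    0. ] depth [ 621.  -270.8   39.2]
glue bbox [311. 324.  23.  53.] 0.94 lm 312,341 0.92 @z0: [ 504.3 -232.4   -0. ] depth [ 495.8 -249.6   25.5]
marker bbox [357. 404.  46.  59.] 0.93 lm 358,403 0.78 @z0: [ 531. -382.   -0.] depth [ 526.8 -387.2   12.3]
rock bbox [324. 132.  27.  23.] 0.81 lm 324,137 0.62 @z210: [667.8 130.5 210. ] depth [657.4 108.4 224.2]
jar bbox [267. 325.  32.  41.] 0.68 lm 266,333 0.55 @z0: [ 428.8 -182.4    0. ] depth [ 420.7 -209.4   37.4]
```

View pics/top1.png

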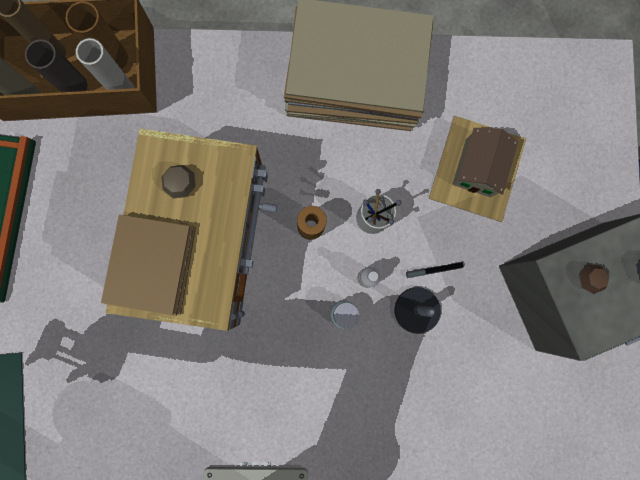

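View pics/side1.png

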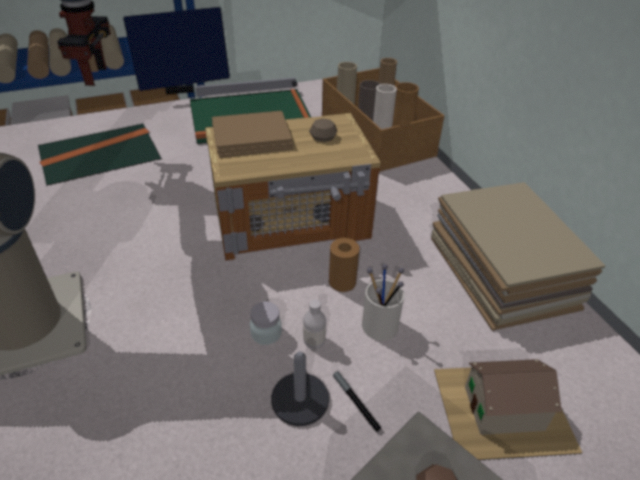

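Top view: the roll is at pixel (312,222), the holder at (417,310) and the locker's front runs down column ~245, with the knob at (267,208). The side view agrees: knob (336,195), spindle (299,380). Next I'll refine with depth.

```bash
python3 - <<'E'
from h import *
np.set_printoptions(precision=1,suppress=True)
W={}
for n in["top","side"]:
    im=get(n); w=cloud(im).reshape(-1,3); w=w[~np.isnan(w[:,0])]
    def near(x,y,r,z0,z1):
        m=(np.hypot(w[:,0]-x,w[:,1]-y)<r)&(w[:,2]>z0)&(w[:,2]<z1); return w[m]
    def circ(p,r):
        from scipy.optimize import least_squares
        f=lambda c: np.hypot(p[:,0]-c[0],p[:,1]-c[1])-r
        return least_squares(f,p[:,:2].mean(0),loss="soft_l1").x
    p=near(628,-105,45,90,115); 
    if len(p): print(n,"roll top n",len(p),p.mean(0),(p.max(0)+p.min(0))/2)
    p=near(628,-105,45,15,90); print(" roll side",len(p), circ(p,30) if len(p)>5 else "")
    p=near(438,-345,40,30,125); print(" spindle",len(p),p.mean(0), circ(p,10) if len(p)>5 else "",p[:,2].max())
    p=near(438,-345,65,6,18); print(" base",len(p),(p.max(0)+p.min(0))/2,p.max(0)-p.min(0))
    # locker plate top
    p=near(590,120,260,203,216); 
    r=cv2.minAreaRect(p[:,:2].astype(np.float32)); print(" lockertop",len(p),r)
    # front face points: gate/post z 40..140
    if n=="side":
        p=near(570,0,150,30,140); d=p[:,:2]; 
        a=(d@np.array([.15,.99])); k=np.abs(a-np.median(a))<15; q=d[k]
        for _ in range(3):
            v=cv2.fitLine(q.astype(np.float32),cv2.DIST_HUBER,0,.01,.01).ravel(); nn=np.array([-v[1],v[0]]); e=(q-v[2:])@nn; q=q[np.abs(e)<6]
        print(" front line",v,len(q))
    p=near(628,-32,60,160,190); o=p[:,:2]@np.array([-.15,-.99]); 
    print(" knob region outmost", p[np.argsort(-o)[:15]].mean(0), o.max())
E
```

```text
top roll top n 560 [ 620.9 -106.7   99.9] [ 621.1 -106.8   98.5]
 roll side 168 [ 620.7 -106.9]
 spindle 124 [ 442.2 -334.9   86.7] [ 441.5 -341.5] 124.96519658980765
 base 1474 [ 442.9 -346.6   12. ] [110.1 115.7  11.9]
 lockertop 15185 ((586.2940673828125, 119.22540283203125), (241.68679809570312, 341.2758483886719), 82.45875549316406)
 knob region outmost [630.4 -36.4 177.4] -57.26803174257147
side roll top n 502 [ 619.2 -112.4   97.6] [ 620.2 -110.4   96.3]
 roll side 797 [ 621.1 -108.1]
 spindle 445 [ 438.1 -349.2   82.4] [ 440.9 -342. ] 124.94950662747738
 base 2117 [ 440.  -343.    11.8] [ 99.3 100.4  11.5]
 lockertop 6223 ((587.333984375, 127.47388458251953), (228.84890747070312, 340.4975891113281), 82.52531433105469)
 front line [  1.   -0.1 593.3  17.3] 2517
 knob region outmost [628.8 -40.1 172.7] -53.27378113647994
```

```bash
python3 - <<'E'
from h import *
np.set_printoptions(precision=2,suppress=True)
o=ctrl.get_obs(); print(o["t"],o["ee_pos"],o["width"],R.from_rotvec(o["orientation"]).as_matrix(),ctrl.grasp_offset)
u=np.array([.9914,-.1305,0]); out=np.array([-.1305,-.9914,0])
im=get("top"); im["T"][:3,3]
# predicted points from the hinge/keeper estimates
h=np.array([434.,33.5,178]); k=np.array([696.,-6.,178])
# combine: locker origin from each
o1=h-118*out+145*u; o2=k-130*out-123*u; print("origin",o1,o2)
O=(o1+o2)/2; print("knob pred",O+156*out+(210-145)*u,"hinge",O+118*out-145*u)
E
```

```text
2.2 [225.24 582.98 190.07] 87.7042079265266 [[-0.93  0.36 -0.  ]
 [ 0.36  0.93 -0.  ]
 [ 0.   -0.   -1.  ]] 18.700000000000003
origin [593.15 131.56 178.  ] [591.02 138.93 178.  ]
knob pred [636.17 -27.89 178.  ] hinge [432.94  37.19 178.  ]
```

play_rows:
  dp:
    - [0, 0, 33]
    - [0, 0, 33]
    - [0, 0, 33]
    - [10, -20, 31]
    - [19.6, -34, 0]
    - [19.6, -34, 0]
    - [19.6, -34, 0]
    - [19.6, -34, 0]
  yaw: [-7, -7, -7, -7, -7, -7, -7, -7]
  gripper: 0

```text
t: 2.92
ee_pos: [314.1, 425.5, 320.4]
orientation: [1.965, 2.451, 0.001]
ft_force: [1.0, 0.3, 0.5]
width: 87.4
grasp_force: 0.0
```

play_rows:
  dp:
    - [19.6, -34, 0]
    - [19.6, -34, 0]
    - [19.6, -34, 0]
    - [19.6, -34, 0]
    - [19.6, -34, 0]
    - [19.6, -34, 0]
    - [19.6, -34, 0]
    - [19.6, -34, 0]
  yaw: [-7, -7, -6.3, 0, 0, 0, 0, 0]

```text
t: 3.58
ee_pos: [471.1, 153.1, 320.4]
orientation: [2.361, 2.073, 0.001]
ft_force: [0.1, -0.3, -0.1]
width: 87.6
grasp_force: 0.0
```

play_rows:
  dp:
    - [19.6, -34, 0]
    - [19.6, -34, 0]
    - [19.6, -34, 0]
    - [19.6, -34, 0]
    - [19.6, -34, 0]
    - [19.6, -34, 0]
    - [19.6, -34, 0]
    - [14, -24, 0]
  yaw: [0, 0, 0, 0, 0, 0, 0, 0]

```text
t: 4.25
ee_pos: [622.8, -110.1, 319.9]
orientation: [2.362, 2.071, -0.0]
ft_force: [0.2, 1.0, -0.6]
width: 88.0
grasp_force: 0.0
```

```bash
python3 - <<'E'
from h import *
np.set_printoptions(precision=1,suppress=True)
im=get("wrist"); save(im,"w1.png"); w=cloud(im)
for t,z in[("roll",0),("knob",173),("keeper",178)]:
    for l in models.landmark_of(im,t)[:1]:
        u,v=l["location"]; print(t,u,v,l["conf"],atz(im,u,v,z),w[int(np.clip(v,0,479)),int(np.clip(u,0,639))])
p=w[(np.hypot(w[...,0]-621,w[...,1]+107)<45)&(w[...,2]>90)&(w[...,2]<110)]
print("roll",len(p),(p.max(0)+p.min(0))/2,np.ptp(p,axis=0))
u=np.array([.9914,-.1305,0]); out=np.array([-.1305,-.9914,0])
q=w[(np.hypot(w[...,0]-632,w[...,1]+30)<90)&(w[...,2]>150)&(w[...,2]<205)]
b=q@out; print("out max",np.sort(b)[-30::5]); m=b>b.max()-15
print("stub",q[m].mean(0),m.sum(),np.ptp(q[m]@u),np.percentile(q[m][:,2],[5,50,95]))
E
```

```text
roll 320.2 184.3 0.76 [ 625.2 -104.8    0. ] [626.5 -91.2 100.2]
knob 318.1 112.7 0.6 [633.2 -27.1 173. ] [633.2 -26.8 181.6]
keeper 397.7 71.7 0.9 [695.4  -6.1 178. ] [691.1  -7.5 199. ]
roll 2341 [ 622.8 -107.1   97.1] [59.1 58.9 14. ]
out max [-45.9 -45.2 -45.2 -45.2 -45.2 -44.5]
stub [633.  -30.9 179.6] 407 15.373088579680825 [176.  180.1 181.9]
```

View pics/w1.png

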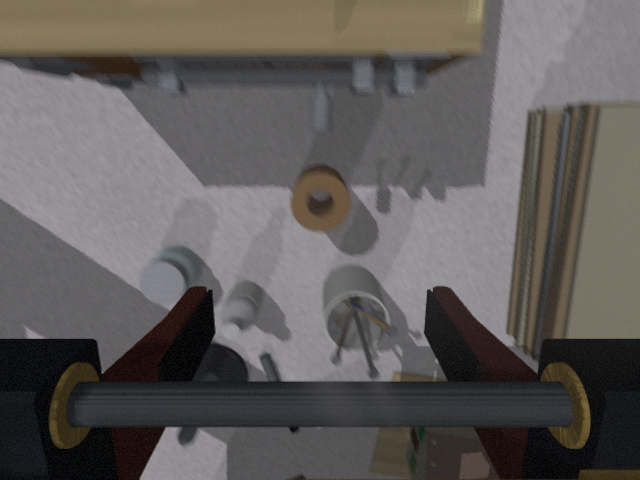

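The roll's top is at (320,202) and the knob stub at (321,108), pointing out of the gate. Both agree with the fits: roll (623,-107), knob (633,-26).

play_rows:
  dp:
    - [0, 3, -40]
    - [0, 0, -40]
    - [0, 0, -40]
    - [0, 0, -40]
    - [0, 0, -40]
    - [0, 0, -40]
    - [0, 0, -22]
    - [0, 0, 0]
  yaw: [0, 0, 0, 0, 0, 0, 0, 0]

```text
t: 5.12
ee_pos: [617.1, -101.6, 53.2]
orientation: [-2.353, -2.07, 0.009]
ft_force: [-0.7, 0.5, 0.5]
width: 87.5
grasp_force: 0.0
```

play_rows:
  dp:
    - [0, 0, 0]
    - [0, 0, 0]
    - [0, 0, 0]
    - [0, 0, 0]
    - [0, 0, 0]
    - [0, 0, 0]
    - [0, 0, 0]
  yaw: [0, 0, 0, 0, 0, 0, 0]
  gripper: 1

```text
t: 5.7
ee_pos: [622.9, -104.2, 60.1]
orientation: [2.359, 2.071, 0.003]
ft_force: [-1.4, 1.1, 7.7]
width: 59.2
grasp_force: 30.0
```

play_rows:
  dp:
    - [0, 0, 20]
    - [0, 0, 30]
    - [0, 0, 36]
    - [0, 0, 36]
    - [0, 0, 30]
    - [0, 0, 0]
  yaw: [0, 0, 0, 0, 0, 0]

```text
t: 6.2
ee_pos: [625.5, -104.8, 217.7]
orientation: [2.354, 2.067, 0.011]
ft_force: [0.8, -0.2, -1.2]
width: 58.8
grasp_force: 30.0
```

play_rows:
  dp:
    - [-16, -20, 0]
    - [-25, -32, 0]
    - [-25, -32, 0]
    - [-25, -32, 0]
    - [-25, -32, 0]
    - [-25, -32, 0]
    - [-20, -27, 0]
    - [-15, -20, 0]
  yaw: [0, 0, 0, 0, 0, 0, 0, 0]

```text
t: 6.87
ee_pos: [443.1, -332.7, 209.5]
orientation: [-2.362, -2.07, 0.001]
ft_force: [0.0, 0.2, -2.8]
width: 59.2
grasp_force: 30.0
```

play_rows:
  dp:
    - [-6, -8, 0]
    - [0, 0, 0]
    - [0, 0, 0]
    - [0, 0, 0]
  yaw: [0, 0, 0, 0]

```text
t: 7.2
ee_pos: [440.3, -338.0, 209.8]
orientation: [-2.36, -2.073, -0.001]
ft_force: [0.5, -0.8, -2.0]
width: 59.1
grasp_force: 30.0
```

```bash
python3 - <<'E'
from h import *
from scipy.optimize import least_squares
np.set_printoptions(precision=1,suppress=True)
o=ctrl.get_obs(); print(o["ee_pos"],o["width"],o["ft_force"])
def circ(p,r): return least_squares(lambda c:np.hypot(p[:,0]-c[0],p[:,1]-c[1])-r,p[:,:2].mean(0)+np.array([0,5]),loss="soft_l1").x
for n in["side","top","wrist"]:
    im=get(n); w=cloud(im); save(im,"b_"+n+".png")
    d=np.hypot(w[...,0]-441,w[...,1]+342)
    for a,z0,z1,r,R0 in[("spindle",25,118,10,22),("base",6,18,50,65),("roll",158,205,30,40)]:
        p=w[(d<R0)&(w[...,2]>z0)&(w[...,2]<z1)]
        if len(p)>20: print(n,a,len(p),p.mean(0),circ(p,r),"mid",((p.max(0)+p.min(0))/2),np.ptp(p,axis=0))
E
```

```text
[ 440.3 -338.   209.8] 59.11866715355681 [ 0.5 -0.8 -2. ]
side spindle 397 [ 438.  -349.4   73.8] [ 440.9 -342.1] mid [ 440.  -345.6   71.7] [19.6 16.4 92.1]
side base 2115 [ 438.  -349.2   11. ] [ 445.6 -327.6] mid [ 440.7 -343.7   11.7] [99.1 99.2 11.4]
side roll 784 [ 430.3 -364.2  181.9] [ 438.4 -341.5] mid [ 437.4 -353.2  181.5] [58.7 41.2 46.9]
top spindle 30 [ 442.6 -333.    42.6] [ 443.8 -323.2] mid [ 442.  -334.4   42.6] [17.1  7.3 32.8]
top base 1105 [ 443.4 -327.5   12. ] [ 437.8 -361.7] mid [ 442.7 -333.1   12. ] [100.9  92.9  11.8]
top roll 200 [ 440.9 -320.   181.3] [ 439.4 -340.8] mid [ 439.4 -332.3  181.6] [56.6 43.9 46.6]
wrist spindle 54 [ 444.1 -332.9   34.4] [ 445.7 -323.2] mid [ 443.8 -334.1   36. ] [14.2  4.7 20.7]
wrist base 5077 [ 445.9 -324.    12.5] [ 438.8 -361.3] mid [ 442.7 -332.3   11.9] [99.8 80.8 11.8]
wrist roll 1954 [ 442.6 -323.1  186.6] [ 440.3 -341.2] mid [ 442.5 -333.   181.5] [52.8 44.1 47. ]
```

play_rows:
  dp:
    - [2.5, -0.7, 0]
    - [0, 0, 0]
    - [0, 0, -15]
    - [0, 0, -12]
    - [0, 0, -10]
    - [0, 0, -5]
    - [0, 0, 0]
  yaw: [0, 0, 0, 0, 0, 0, 0]

```text
t: 7.93
ee_pos: [441.4, -339.0, 166.4]
orientation: [-2.358, -2.071, 0.001]
ft_force: [-0.3, 0.2, -2.0]
width: 59.3
grasp_force: 30.0
```

```bash
python3 - <<'E'
from h import *
o=ctrl.get_obs(); print(o["ee_pos"],o["ft_force"],o["moment"],o["width"])
im=get("side"); cv2.imwrite("pics/c.png",cv2.resize(cv2.cvtColor(im["pixels"][250:450,200:400],cv2.COLOR_RGB2BGR),(600,600)))
E
```

```text
[ 441.36142818 -339.00750744  166.39313348] [-0.33291601  0.1896688  -2.01104701] [-0.06626363  0.06205677 -0.0262357 ] 59.26282915793557
```

View pics/c.png

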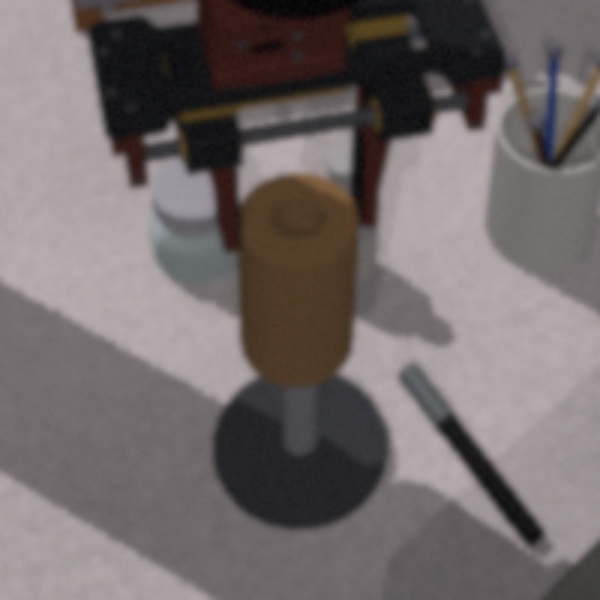

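The roll (crop centre 298,280) is centred on the spindle below it (crop 300,420) and no side force shows, so it is threaded. Lowering.

play_rows:
  dp:
    - [0, 0, -15]
    - [0, 0, -20]
    - [0, 0, -20]
    - [0, 0, -17]
    - [0, 0, -12]
    - [0, 0, -5]
    - [0, 0, 0]
    - [0, 0, 0]
  yaw: [0, 0, 0, 0, 0, 0, 0, 0]

```text
t: 8.65
ee_pos: [442.6, -340.1, 79.7]
orientation: [2.36, 2.072, 0.0]
ft_force: [-0.4, -0.2, -2.2]
width: 59.4
grasp_force: 30.0
```

play_rows:
  dp:
    - [0, 0, -3]
    - [0, 0, -2]
    - [0, 0, 0]
    - [0, 0, 0]
  yaw: [0, 0, 0, 0]

```text
t: 8.98
ee_pos: [442.3, -339.9, 74.4]
orientation: [2.36, 2.072, 0.0]
ft_force: [-0.3, -0.2, -2.1]
width: 59.1
grasp_force: 30.0
```

play_rows:
  dp:
    - [0, 0, -2]
    - [0, 0, -2]
    - [0, 0, 0]
    - [0, 0, 0]
  yaw: [0, 0, 0, 0]

```text
t: 9.32
ee_pos: [442.6, -340.4, 72.0]
orientation: [2.359, 2.072, -0.0]
ft_force: [-5.3, 2.1, 16.6]
width: 59.1
grasp_force: 30.0
```

play_rows:
  dp:
    - [0, 0, 1]
    - [0, 0, 0]
    - [0, 0, 0]
    - [0, 0, 0]
    - [0, 0, 0]
    - [0, 0, 0]
  yaw: [0, 0, 0, 0, 0, 0]
  gripper: 0

```text
t: 9.82
ee_pos: [442.1, -339.6, 70.8]
orientation: [-2.36, -2.073, 0.0]
ft_force: [0.7, 0.3, 0.5]
width: 87.3
grasp_force: 0.0
```

play_rows:
  dp:
    - [0, 0, 20]
    - [0, 0, 30]
    - [0, 0, 40]
    - [0, 0, 40]
    - [0, 0, 40]
    - [0, 0, 30]
    - [0, 0, 0]
  yaw: [0, 0, 0, 0, 0, 0, 0]

```text
t: 10.4
ee_pos: [445.1, -342.0, 278.1]
orientation: [2.352, 2.065, 0.003]
ft_force: [0.3, -0.3, 0.7]
width: 87.8
grasp_force: 0.0
```

```bash
python3 - <<'E'
from h import *
from scipy.optimize import least_squares
np.set_printoptions(precision=1,suppress=True)
o=ctrl.get_obs(); print(o["ee_pos"],o["width"],o["ft_force"])
def circ(p,r): return least_squares(lambda c:np.hypot(p[:,0]-c[0],p[:,1]-c[1])-r,p[:,:2].mean(0)+np.array([0,5]),loss="soft_l1").x
im=get("side"); w=cloud(im)
d=np.hypot(w[...,0]-441,w[...,1]+342)
p=w[(d<40)&(w[...,2]>30)&(w[...,2]<105)]; print("roll",len(p),circ(p,30))
p=w[(d<24)&(w[...,2]>95)]; print("tops",np.percentile(p[:,2],[10,30,50,70,90,99]))
cv2.imwrite("pics/d.png",cv2.resize(cv2.cvtColor(im["pixels"][250:450,200:400],cv2.COLOR_RGB2BGR),(500,500)))
E
```

```text
[ 445.1 -342.   278.1] 87.78112078534659 [ 0.3 -0.3  0.7]
roll 972 [ 440.5 -343.8]
tops [110.5 113.7 431.6 446.9 655.5 661.7]
```

View pics/d.png

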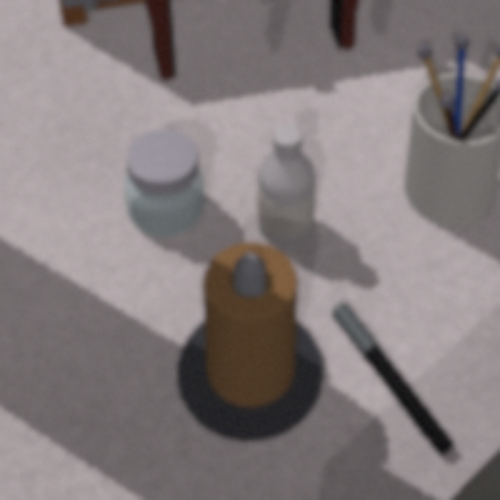

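The roll is seated: the spindle tip shows above it at crop (251,272), its axis is within 2 mm and its top at ~112 mm. Now to the knob.

play_rows:
  dp:
    - [19, 31, 0]
    - [19, 31, 0]
    - [19, 31, 0]
    - [19, 31, 0]
    - [19, 31, 0]
    - [19, 31, 0]
    - [19, 31, 0]
    - [19, 31, 0]
  yaw: [0, 0, 0, 0, 0, 0, 0, 0]

```text
t: 11.12
ee_pos: [593.8, -89.8, 268.9]
orientation: [-2.359, -2.071, 0.003]
ft_force: [0.7, -0.5, -0.4]
width: 87.7
grasp_force: 0.0
```

play_rows:
  dp:
    - [19, 31, 0]
    - [15, 10, 0]
    - [5, 2, 0]
    - [0, 0, 0]
    - [0, 0, 0]
    - [0, 0, 0]
  yaw: [0, 0, 0, 0, 0, 0]

```text
t: 11.62
ee_pos: [632.0, -49.8, 270.2]
orientation: [-2.361, -2.071, 0.002]
ft_force: [-0.5, -0.7, -0.5]
width: 87.7
grasp_force: 0.0
```

```bash
python3 - <<'E'
from h import *
np.set_printoptions(precision=1,suppress=True)
o=ctrl.get_obs(); print(o["ee_pos"],o["qpos"])
u=np.array([.9914,-.1305,0]); out=np.array([-.1305,-.9914,0])
for n in["wrist","top"]:
    im=get(n); w=cloud(im); save(im,"e_"+n+".png")
    q=w[(np.hypot(w[...,0]-632,w[...,1]+36)<30)&(w[...,2]>160)&(w[...,2]<190)]
    b=q@out; m=(b>-70)
    if m.sum()>5: print(n,"stub u",(q[m]@u).min(),(q[m]@u).max(),"out",b.max(),"z",np.percentile(q[m][:,2],[50,95]),m.sum(), "xy",q[m].mean(0))
    for l in models.landmark_of(im,"knob")[:1]: print(l["location"],l["conf"],atz(im,*l["location"],173))
E
```

```text
[632.  -49.8 270.2] [-0.1  0.4  1.5 -0.   1.3  0. ]
wrist stub u 624.1117435119976 639.5044405007203 out -44.29854740310886 z [179.9 181.7] 832 xy [634.  -25.4 179.4]
[315.9, 201.3] 0.66 [633.  -26.3 173. ]
```

play_rows:
  dp:
    - [1, 11, 0]
    - [0.5, 10, 0]
    - [0, 0, -20]
    - [0, 0, -35]
    - [0, 0, -35]
    - [0, 0, -20]
    - [0, 0, -6]
    - [0, 0, 0]
  yaw: [0, 0, 0, 0, 0, 0, 0, 0]

```text
t: 12.48
ee_pos: [633.6, -26.8, 153.4]
orientation: [-2.358, -2.072, 0.004]
ft_force: [-0.2, 0.1, 1.0]
width: 88.0
grasp_force: 0.0
```

play_rows:
  dp:
    - [0, 0, 0]
    - [0, 0, 0]
  yaw: [0, 0]

```text
t: 12.65
ee_pos: [636.1, -27.5, 157.1]
orientation: [2.359, 2.072, 0.004]
ft_force: [-0.4, -1.1, 0.5]
width: 88.0
grasp_force: 0.0
```

play_rows:
  dp:
    - [0, 0, 0]
    - [0, 0, 0]
    - [0, 0, 0]
    - [0, 0, 0]
    - [0, 0, 0]
    - [0, 0, 0]
    - [0, 0, 0]
    - [0, 0, 0]
  yaw: [0, 0, 0, 0, 0, 0, 0, 0]
  gripper: 1

```text
t: 13.32
ee_pos: [634.7, -27.7, 155.0]
orientation: [-2.361, -2.073, 0.0]
ft_force: [0.8, -0.2, -0.3]
width: 37.8
grasp_force: 0.0
```

play_rows:
  dp:
    - [0, 0, 2]
    - [0, 0, 2]
    - [0, 0, 2]
    - [0, 0, 1]
    - [0, 0, 0]
    - [0, 0, 0]
  yaw: [0, 0, 0, 0, 0, 0]

```text
t: 13.82
ee_pos: [634.7, -27.7, 162.2]
orientation: [2.361, 2.073, 0.0]
ft_force: [-0.4, -0.0, -0.5]
width: 1.0
grasp_force: 0.0
```

```bash
python3 - <<'E'
from h import *
np.set_printoptions(precision=2,suppress=True)
o=ctrl.get_obs(); print(o["ee_pos"],o["width"],o["ft_force"])
im=get("side"); a=im["pixels"][130:250,220:420]
im2=get("wrist"); b=im2["pixels"]
cv2.imwrite("pics/f.png",np.vstack([cv2.cvtColor(cv2.resize(a,(500,300)),cv2.COLOR_RGB2BGR),cv2.cvtColor(cv2.resize(b[100:400,100:600],(500,300)),cv2.COLOR_RGB2BGR)]))
E
```

```text
[634.74 -27.74 162.21] 0.9612619947508617 [-0.37 -0.02 -0.54]
```

View pics/f.png

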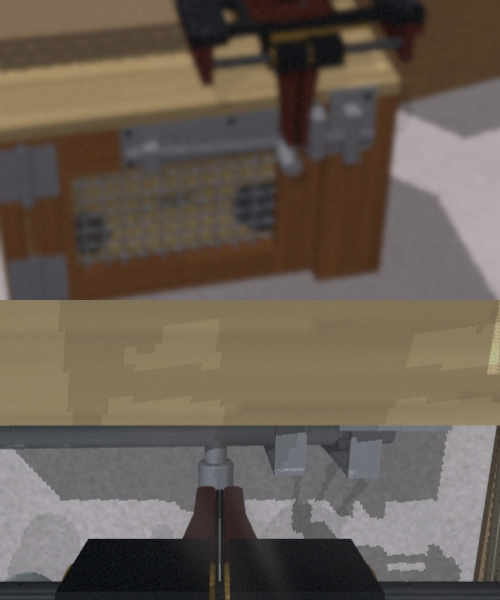

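The fingers have closed without the stub. It shows just below or inside the fingertips at crop (290,165) and (215,470). Checking depths of the tip and stub.

```bash
python3 - <<'E'
from h import *
np.set_printoptions(precision=0,suppress=True,linewidth=200)
im=get("wrist"); w=cloud(im)
for v in range(210,350,8): print(v,w[v,314],w[v,300],w[v,290])
print(im["T"][:3,3], im["T"][:3,:3])
s=cloud(get("side"))
print("side"); 
for v in range(166,206,3): print(v,s[v,336],s[v,333])
E
```

```text
210 [639.  18. 211.] [634.  18. 211.] [631.  19. 211.]
218 [639.  15. 211.] [634.  16. 211.] [630.  16. 210.]
226 [637.   4. 177.] [631.   5. 177.] [627.   6. 178.]
234 [637.   1. 180.] [631.   2. 180.] [626.   3. 179.]
242 [636.  -2. 179.] [630.  -1. 179.] [626.  -1. 180.]
250 [636.  -6. 178.] [614. -56.  -0.] [606. -55.   1.]
258 [635. -10. 179.] [613. -63.   1.] [605. -62.   0.]
266 [635. -12. 181.] [628. -13. 176.] [603. -70.  -0.]
274 [634. -17. 180.] [628. -17. 177.] [602. -77.  -1.]
282 [634. -20. 180.] [627. -21. 177.] [601. -84.   1.]
290 [634. -17. 198.] [629. -16. 199.] [600. -92.   0.]
298 [635. -16. 208.] [629. -16. 208.] [ 599. -100.    1.]
306 [635. -17. 215.] [630. -16. 216.] [ 598. -108.    0.]
314 [634. -19. 217.] [630. -15. 223.] [ 597. -115.    1.]
322 [635. -17. 228.] [630. -16. 228.] [627. -16. 227.]
330 [635. -17. 234.] [630. -16. 234.] [627. -16. 234.]
338 [635. -18. 236.] [631. -16. 239.] [628. -16. 239.]
346 [635. -18. 241.] [636.   6. 285.] [634.   6. 284.]
[645.  46. 357.] [[ 1.  0.  0.]
 [-0.  1.  0.]
 [-0. -0.  1.]]
side
166 [623. -41. 250.] [619. -37. 248.]
169 [625. -39. 241.] [621. -33. 239.]
172 [625. -39. 235.] [623. -30. 229.]
175 [625. -40. 228.] [625. -25. 219.]
178 [627. -36. 218.] [624. -28. 214.]
181 [627. -38. 212.] [625. -26. 205.]
184 [626. -40. 206.] [624. -30. 200.]
187 [627. -39. 199.] [634.  -9. 177.]
190 [635. -23. 178.] [629. -21. 179.]
193 [630. -34. 180.] [626. -28. 176.]
196 [628. -39. 177.] [624. -33. 173.]
199 [628. -40. 169.] [644.  10. 130.]
202 [652.  11. 119.] [644.  10. 122.]
205 [651.  10. 113.] [644.   9. 115.]
```

The depth shows the fingertips end near z≈193 while the reported TCP is 162. The real tips are about 30 mm short of the reported TCP, so they closed just above the stub. I'll open partly, go about 38 mm lower and check.

play_rows:
  dp:
    - [0, 0, 0]
    - [0, 0, 0]
    - [0, 0, 0]
    - [0, 0, 0]
    - [0, 0, 0]
    - [0, 0, 0]
    - [0, 0, 0]
    - [0, 0, 0]
  yaw: [0, 0, 0, 0, 0, 0, 0, 0]
  gripper: 0.4

```text
t: 14.68
ee_pos: [634.7, -27.7, 162.1]
orientation: [2.361, 2.073, 0.0]
ft_force: [0.9, -0.2, 0.1]
width: 50.1
grasp_force: 0.0
```

play_rows:
  dp:
    - [0, 0, -6]
    - [0, 0, -8]
    - [0, 0, -8]
    - [0, 0, -8]
    - [0, 0, -8]
    - [0, 0, 0]
    - [0, 0, 0]
  yaw: [0, 0, 0, 0, 0, 0, 0]

```text
t: 15.27
ee_pos: [634.1, -27.7, 123.1]
orientation: [-2.36, -2.072, 0.002]
ft_force: [0.3, 0.4, -0.0]
width: 52.7
grasp_force: 0.0
```

play_rows:
  dp:
    - [0, 0, 0]
    - [0, 0, 0]
    - [0, 0, 0]
    - [0, 0, 0]
    - [0, 0, 0]
    - [0, 0, 0]
    - [0, 0, 0]
    - [0, 0, 0]
  yaw: [0, 0, 0, 0, 0, 0, 0, 0]
  gripper: 1

```text
t: 15.93
ee_pos: [633.1, -27.4, 124.1]
orientation: [-2.359, -2.071, 0.003]
ft_force: [-5.2, 1.3, 3.5]
width: 15.2
grasp_force: 30.0
```

The knob is gripped (15 mm opening). Lift it.

play_rows:
  dp:
    - [0, 0, 2]
    - [0, 0, 2]
    - [0, 0, 2]
    - [0, 0, 1]
    - [0, 0, 0]
    - [0, 0, 0]
  yaw: [0, 0, 0, 0, 0, 0]

```text
t: 16.43
ee_pos: [633.3, -27.4, 130.6]
orientation: [-2.359, -2.071, 0.003]
ft_force: [-6.5, 2.0, -1.9]
width: 15.3
grasp_force: 30.0
```

play_rows:
  dp:
    - [-4, 0.5, 0]
    - [-6, 0.8, 0]
    - [-6, 0.8, 0]
    - [-6, 0.8, 0]
    - [-6, 0.8, 0]
    - [0, 0, 0]
  yaw: [0, 0, 0, 0, 0, 0]

```text
t: 16.93
ee_pos: [605.0, -23.8, 131.0]
orientation: [-2.36, -2.072, 0.002]
ft_force: [-1.1, 0.5, -3.9]
width: 15.2
grasp_force: 30.0
```

play_rows:
  dp:
    - [-6, 0.8, 0]
    - [-5, 0.7, 0]
    - [-2, 0.2, 0]
    - [0, 0, 0]
    - [0, 0, 0]
  yaw: [0, 0, 0, 0, 0]

```text
t: 17.35
ee_pos: [592.7, -22.2, 130.8]
orientation: [-2.36, -2.072, 0.002]
ft_force: [-1.1, -0.2, -4.4]
width: 15.3
grasp_force: 30.0
```

```bash
python3 - <<'E'
from h import *
np.set_printoptions(precision=1,suppress=True)
o=ctrl.get_obs(); print(o["ee_pos"],o["ft_force"],o["qpos"])
# arc plan: rotate grip about hinge
for hx,hy in [(433,37),(434,34)]:
    r=np.array(o["ee_pos"][:2])-[hx,hy]; prev=r
    L=[]
    for k in range(1,11):
        a=np.radians(-3.1*k); q=np.array([[np.cos(a),-np.sin(a)],[np.sin(a),np.cos(a)]])@r; L.append(q-prev); prev=q
    print(np.array(L).round(1).tolist())
im=get("top"); cv2.imwrite("pics/g.png",cv2.resize(cv2.cvtColor(im["pixels"][130:340,180:340],cv2.COLOR_RGB2BGR),(456,600)))
E
```

```text
[592.7 -22.2 130.8] [-1.1 -0.2 -4.4] [-0.1  0.5  1.7  0.   0.9  0.1]
[[-3.4, -8.6], [-3.9, -8.4], [-4.3, -8.1], [-4.8, -7.9], [-5.2, -7.6], [-5.6, -7.3], [-6.0, -7.0], [-6.4, -6.7], [-6.7, -6.3], [-7.0, -6.0]]
[[-3.3, -8.5], [-3.7, -8.3], [-4.2, -8.1], [-4.6, -7.9], [-5.0, -7.6], [-5.4, -7.3], [-5.8, -7.0], [-6.2, -6.7], [-6.5, -6.3], [-6.9, -6.0]]
```

play_rows:
  dp:
    - [-3.4, -8.5, 0]
    - [-3.8, -8.3, 0]
    - [-4.2, -8.1, 0]
    - [-4.7, -7.9, 0]
    - [-5.1, -7.6, 0]
    - [0, 0, 0]
  yaw: [-3.1, -3.1, -3.1, -3.1, -3.1, 0]

```text
t: 17.9
ee_pos: [571.4, -63.6, 130.7]
orientation: [-2.62, -1.732, 0.002]
ft_force: [-1.3, 1.8, -3.3]
width: 15.4
grasp_force: 30.0
```

play_rows:
  dp:
    - [-5.5, -7.3, 0]
    - [-5.9, -7, 0]
    - [-6.3, -6.7, 0]
    - [-6.6, -6.3, 0]
    - [-7, -6, 0]
    - [0, 0, 0]
    - [0, 0, 0]
    - [0, 0, 0]
  yaw: [-3.1, -3.1, -3.1, -3.1, -3.1, 0, 0, 0]

```text
t: 18.57
ee_pos: [541.5, -95.6, 131.0]
orientation: [-2.827, -1.37, -0.0]
ft_force: [-0.5, -0.0, -5.0]
width: 15.3
grasp_force: 30.1
```

```bash
python3 - <<'E'
from h import *
np.set_printoptions(precision=1,suppress=True)
o=ctrl.get_obs(); print(o["ee_pos"],o["ft_force"],o["qvel"],o["width"],o["grasp_force"])
im=get("side"); im2=get("top"); 
a=cv2.resize(im["pixels"][120:320,180:430],(600,480)); 
for n,i in(("side",im),("top",im2)):
    for l in models.landmark_of(i,"knob")[:1]: print(n,l["conf"],atz(i,*l["location"],178))
w=cloud(im)
h=np.array([433.5,35.5]); u=np.array([.9914,-.1305]); out=np.array([-.1305,-.9914])
p=w[(w[...,2]>30)&(w[...,2]<155)][:,:2]-h; pu=p@u; po=p@out
m=(pu>30)&(pu<235)&(po>15)&(po<180); ang=np.degrees(np.arctan2(po[m],pu[m])); print(m.sum(),np.percentile(ang,[10,30,50,70,90]))
cv2.imwrite("pics/h.png",cv2.cvtColor(a,cv2.COLOR_RGB2BGR))
E
```

```text
[541.5 -95.6 131. ] [-0.5 -0.  -5. ] [ 0.  0.  0. -0. -0.  0.] 15.285793242526008 30.143094062805176
side 0.67 [543.7 -94.5 178. ]
2450 [23.  26.3 28.9 29.7 30.2]
```

View pics/h.png

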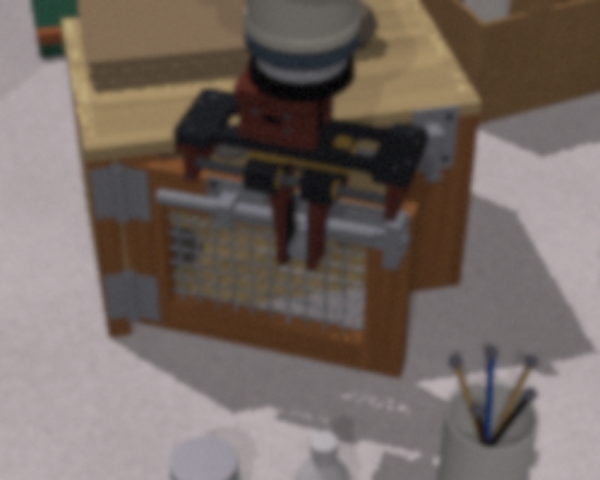

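The gate stands about 30° open (mesh edge at crop (390,370)) and the bolt is drawn ~42 mm with the knob held between the fingers. The arm is still, so I'm handing in.

```bash
python3 -c "
from workcell import ticket; print(ticket.close_job())"
```

```text
the job is handed in; nothing more can be done
None
```

The job is handed in but its result was not reported: the roll is seated on the spindle and let go, the bolt is drawn about 42 mm, and the gate is held still about 30° open by the knob; I am assuming that grip on the knob counts as holding the gate.

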